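# Lever two plug gauges out of their sprung clip strip

## Robot

A 7-joint arm with a two-finger parallel gripper is mounted at the origin on the work surface. World frame = base frame: x ahead of the robot, y to its left, z up, the work surface at z = 0. Lengths are in m, angles in rad, forces in N, time in s.
With the tool pointing down it reaches from about 0.4 to 0.85 m from the base axis. Payload 10.4 kg.
Tool frame: the origin (TCP) lies at the very end of the fingers, on their centre line; the grasp point (between the pads) lies 19 mm behind it; z points along the fingers, y is the line along which they close (so a half turn about z gives the same grasp; the last joint's range is limited). The gripper opens to 87 mm and grips with 3 to 60 N. Pads are 19 mm wide; open, the fingers measure 117 mm over their backs; the gripper's body (75 mm by 190 mm) begins 51 mm behind the grasp point.
Start: joints at [-1.236, 0.332, -0.065, 1.46, 0.022, 1.35, -0.088], TCP at [0.219, 0.585, 0.223] pointing down, gripper open.
Joint ranges: [-2.6, 2.6], [-0.5, 2.12], [-1.47, 1.34], [0.16, 2.42], [-1.27, 4.41], [0.06, 2.06], [-2.6, 2.6]. Speed limits (rad/s): [2.22, 2.22, 2.79, 2.79, 3.14, 3.14, 3.14].

## Interface

Orientations are given as a unit quaternion [x, y, z, w].
In Python, from station import status, vision, arm gives the robot as it stands.
- The arm moves only by the tool carry_out, never from a script. Its argument "motion" is a list of rows, each a list of 3 entries, a list of its own where there are three numbers: the opening, from -1 (shut) to 1 (fully open), then the shift along the tool's x, y, z in cm, then the turn, a rotation vector about the tool's x, y, z in rad. A call has 1 to 12 rows; each row is the pose to reach, as a shift and turn from the pose commanded when the call began, along the tool's axes at that moment; what a row does not reach only later rows make up. A row lasts 1/10 s, in which the tool goes at most 50 mm and 8.59 degrees, less where a joint would pass 70% of its speed; a pose out of reach is approached as far as the arm can. A call with a gripper value outside its range is refused whole. The fingers move at their own pace and stop on an object; "force" is the grip in N (left out, the last holds). Time passes only in rows, so rows that repeat a pose let the fingers close. It gives the time, the measured TCP pose, the force, the opening and the grip force at its end, in the units of the state.
- status.get_state(): the state, without advancing time (a new reading comes with each control period).
- vision.camera(name): name is "scene" or "top"; returns (picture, depth): 420x560x3 uint8, red, green, blue; 420x560 float32, m along the optical axis (not along the pixel's ray), 0 where there is no reading.
- vision.camera_info(name): a dict with "mtx" (3x3 intrinsics, pixels), "world_to_cam" (4x4, takes a point from world to camera coordinates). Camera axes: x right, y down, z forward; pixel columns grow to the right and rows downward; lengths in m; the calibration is good to about 2 mm. A picture is of the moment at which its call begins. camera_info takes no time and is no camera call.
- arm.close_job(): hands the job in; it is judged then, once.
The state is a dict: "time": time; "joint_positions": joint angles; "joint_vel": joint speeds; "joint_efforts": joint torques, N m; "position": TCP position; "orientation": TCP orientation; "ft_force": force on the tool from outside, world axes, zero at the start; "moment": the same for the moment, N m; "width": finger opening in m; "gripper_force": force on a finger pad.
Only numpy, scipy, OpenCV 4.12 (cv2) and the standard library are available. Lean on these libraries where they do the work, as an engineer would, in place of code of your own. Each camera call takes 0.05 s, during which the arm holds its last target. There are 200 camera calls.

## Task

From the wooden gauge rack, get out the two gauges whose plugs are thicker than their handles, one at a time: press the free end of the handle down into the finger trough so that the gauge snaps up out of its spring clip, lift it out and lay it flat in the shallow grey tray before you loosen the other. Set them down, do not drop them, and do not let the two gauges knock or touch each other. Leave the two thin gauges clipped in the rack, and everything else on the bench and in the tray where it is.

Things in the scene. Friction and masses are not known exactly. Their poses are not given: they have to be found in the camera images.
- rack: Fixed wooden gauge rack, 176 (x) by 188 (y) by 54 mm high; origin centred under it; yaw varies. Grooves along x at y = -66, -22, 22, 66 mm (floor 40 mm up, 21 mm wide) hold one gauge each, in any order, handle end towards -x, its middle near x = 0, axis 48 mm above the table. Handles stand only 2 mm above the block's top, too little to grip while clipped.
- rack_fulcrum (a point): On the rack at x = -16, y = 0, 40 mm up: front edge of the groove floors, on which a pressed gauge tips. Before it (-x) lies the finger trough, floor 14 mm up, rack-wide; each handle's last 62 mm stick out over it, 26 mm above its floor, 26 mm apart. Pressed 12 mm from its end, a handle resists with 14 to 24 N, gives way after 6 to 9 mm and then hardly resists.
- rack_clips (a point): On the rack at x = 38, y = 0, 40 mm up: sprung steel clip strip across the rack. Two leaves, 10 mm wide, tops 63 mm above the table, close over each neck and hold it with about 12 N. A gauge that has snapped out stays out: its neck rests on the closed leaves, 16 mm above its seat, its handle on the fulcrum, tilted 0.3 rad, plug up; 20 mm ahead of its point it can be gripped.
- tray: Fixed shallow open tray, grey painted steel lined with grey felt, 235 (x) by 220 mm (y), walls 3 mm thick and 18 mm high, inner floor 5 mm above the table; origin centred under it, z up; yaw varies. A copper disc and a brass sleeve lie along its -y side; the rest (y from -35 to 105 mm) is free. A gauge fits along the tray's x.
- gauge28_mid (a point): Thickest gauge, one of the two to take out: plain metal plug gauge, 156 mm long. Point on its axis at mid-length; x runs from the handle's free end (-78 mm) to the plug's end (+78 mm). Aluminium hex handle, 16 mm across flats, 18.5 mm across corners (which point sideways), from -78 to +27 mm; round neck, 16 mm diameter, +27 to +49; plug, 28 mm diameter, +54 to +78. 0.2 to 0.35 kg; balances 7 to 14 mm ahead of the point.
- gauge23_mid (a point): Second thickest gauge, the other one to take out: plain metal plug gauge, 156 mm long. Point on its axis at mid-length; x runs from the handle's free end (-78 mm) to the plug's end (+78 mm). Aluminium hex handle, 16 mm across flats, 18.5 mm across corners (which point sideways), from -78 to +27 mm; round neck, 16 mm diameter, +27 to +49; plug, 23 mm diameter, +54 to +78. 0.2 to 0.35 kg; balances 7 to 14 mm ahead of the point.
- gauge13_mid (a point): Thin gauge, to be left alone: plain metal plug gauge, 156 mm long. Point on its axis at mid-length; x runs from the handle's free end (-78 mm) to the plug's end (+78 mm). Aluminium hex handle, 16 mm across flats, 18.5 mm across corners (which point sideways), from -78 to +27 mm; round neck, 16 mm diameter, +27 to +49; plug, 13 mm diameter, +54 to +78. Stays clipped.
- gauge10_mid (a point): Thinnest gauge, to be left alone: plain metal plug gauge, 156 mm long. Point on its axis at mid-length; x runs from the handle's free end (-78 mm) to the plug's end (+78 mm). Aluminium hex handle, 16 mm across flats, 18.5 mm across corners (which point sideways), from -78 to +27 mm; round neck, 16 mm diameter, +27 to +49; plug, 10 mm diameter, +54 to +78. Stays clipped.
- gauge28: The thickest gauge's body; origin on the underside of the handle, 8 mm below its point; same axes.
- gauge23: The second thickest gauge's body; origin on the underside of the handle, 8 mm below its point; same axes.
- disc: Bystander: toothed copper disc, 58 mm across, 6 mm thick, lying in the tray near its -y side; origin at the centre of its underside.
- sleeve: Bystander: brass sleeve, 36 mm in diameter, 22 mm high, standing in the tray near its -y side; origin at the centre of its underside.
- hammer: Bystander: hammer, 260 mm long, lying to the right of the work.
- tweezers: Bystander: steel tweezers, 130 mm long, lying beyond the work.
- pot: Bystander: brass cup, 56 mm across, 45 mm high, beyond the work.
- oil: Bystander: amber glass oil bottle, 110 mm high, beyond the work.
- caliper: Bystander: calliper, 200 mm long, lying beyond the work.
Mind the look-alikes: they are no part of the job. What is shaped like the gauge23 but black or orange is not meant.

How it is judged:
On the way, in this order (a step that is already met when the one before it is completed fails the run):
1. a thick gauge, still in its groove, is levered plug end up out of its clip (((angle between gauge28_mid's own x axis and vertical below 1.38 rad and z of gauge28_mid in the frame of rack below 0.066 m and x of gauge28_mid in the frame of rack between -0.04 and 0.04 m and y of gauge28_mid in the frame of rack between -0.09 and 0.09 m) or (angle between gauge23_mid's own x axis and vertical below 1.38 rad and z of gauge23_mid in the frame of rack below 0.066 m and x of gauge23_mid in the frame of rack between -0.04 and 0.04 m and y of gauge23_mid in the frame of rack between -0.09 and 0.09 m))), for 0.1 s.
2. that gauge is laid in the tray (((x of gauge28_mid in the frame of tray between -0.1 and 0.1 m and y of gauge28_mid in the frame of tray between -0.105 and 0.105 m and z of gauge28_mid in the frame of tray below 0.021 m and angle between gauge28_mid's own x axis and vertical between 1.48 and 1.66 rad and linear speed of gauge28 below 0.02 m/s and angular speed of gauge28 below 0.3 rad/s) or (x of gauge23_mid in the frame of tray between -0.1 and 0.1 m and y of gauge23_mid in the frame of tray between -0.105 and 0.105 m and z of gauge23_mid in the frame of tray below 0.021 m and angle between gauge23_mid's own x axis and vertical between 1.48 and 1.66 rad and linear speed of gauge23 below 0.02 m/s and angular speed of gauge23 below 0.3 rad/s))), for 0.1 s.
3. the other thick gauge, still in its groove, is levered plug end up out of its clip (((angle between gauge28_mid's own x axis and vertical below 1.38 rad and z of gauge28_mid in the frame of rack below 0.066 m and x of gauge28_mid in the frame of rack between -0.04 and 0.04 m and y of gauge28_mid in the frame of rack between -0.09 and 0.09 m) or (angle between gauge23_mid's own x axis and vertical below 1.38 rad and z of gauge23_mid in the frame of rack below 0.066 m and x of gauge23_mid in the frame of rack between -0.04 and 0.04 m and y of gauge23_mid in the frame of rack between -0.09 and 0.09 m))), for 0.1 s.
4. both thick gauges lie in the tray (x of gauge28_mid in the frame of tray between -0.1 and 0.1 m and y of gauge28_mid in the frame of tray between -0.105 and 0.105 m and z of each of gauge28_mid, gauge23_mid in the frame of tray below 0.021 m and angle between gauge28_mid's own x axis and vertical between 1.48 and 1.66 rad and linear speed of each of gauge28, gauge23 below 0.02 m/s and angular speed of each of gauge28, gauge23 below 0.3 rad/s and x of gauge23_mid in the frame of tray between -0.1 and 0.1 m and y of gauge23_mid in the frame of tray between -0.105 and 0.105 m and angle between gauge23_mid's own x axis and vertical between 1.48 and 1.66 rad), for 0.1 s.
At the end, for the whole second after the job is handed in: Both thick gauges lie flat on the tray's floor, inside its walls (middle within 100 mm of its centre along x, 105 mm along y, at most 21 mm up; axis level to 0.09 rad), at rest, released, not touching each other; both thin gauges still lie clipped in the rack (all of step 4 and contact force between gauge28 and gauge23 below 0.05 N and z of gauge13_mid in the frame of rack between 0.044 and 0.054 m and angle between each of gauge13_mid, gauge10_mid's own x axis and vertical above 1.45 rad and z of gauge10_mid in the frame of rack between 0.044 and 0.054 m).
It fails at once if the second gauge was loosened before the first lay in the tray (not (z of gauge28_mid in the frame of rack between 0.044 and 0.054 m and angle between gauge28_mid's own x axis and vertical above 1.45 rad) and not (x of gauge28_mid in the frame of tray between -0.1 and 0.1 m and y of gauge28_mid in the frame of tray between -0.105 and 0.105 m and z of gauge28_mid in the frame of tray below 0.03 m) and not (z of gauge23_mid in the frame of rack between 0.044 and 0.054 m and angle between gauge23_mid's own x axis and vertical above 1.45 rad) and not (x of gauge23_mid in the frame of tray between -0.1 and 0.1 m and y of gauge23_mid in the frame of tray between -0.105 and 0.105 m and z of gauge23_mid in the frame of tray below 0.03 m)).
It fails at once if a gauge was dropped (out of the fingers with its middle more than 70 mm above the table) ((height (world z) of gauge28_mid above 0.07 m and contact force between the fingers and gauge28 below 0.01 N) or (height (world z) of gauge23_mid above 0.07 m and contact force between the fingers and gauge23 below 0.01 N)).
It fails at once if the two thick gauges knocked together (contact force between gauge28 and gauge23 above 0.5 N).
It fails at once if a thin gauge was loosened or shifted by more than 12 mm (angle between any of gauge13_mid, gauge10_mid's own x axis and vertical below 1.45 rad or distance of any of gauge13_mid, gauge10_mid from where it was at the start of the episode above 0.012 m).
It fails at once if a bystander was moved more than 20 mm (distance of any of disc, sleeve, hammer, tweezers, pot, oil, caliper from where it was at the start of the episode above 0.02 m).
It also fails if it takes over 72 s, if anything falls off the work surface, if the arm or the gripper's body presses on something with over 40 N, if the wrist force passes 120 N, or if a joint passes its speed limit or range.

## Working session

There is one attempt and no reset: what is moved stays moved. The work goes in short steps, Python scripts to look and compute and a tool call to move; the robot and the scene stay as the last step left them, time stands still between calls to the robot, and variables do not carry over. Pictures are saved under pics/ and viewed, at most 11 in all, crops included, and the job is handed in when it is done.

Besides the shell and the picture viewer there is one more tool, called after "Call:" in YAML: its name, and indented under it one key for each argument. carry_out: Moves the arm, as the interface text tells. Its arguments: {"type":"object","properties":{"motion":{"type":"array","items":{"type":"array"}},"force":{"type":"number"}},"required":["motion"]}

```bash
mkdir -p pics; python3 - <<'E'
from station import status, vision
import cv2,numpy as np
s=status.get_state();print({k:np.round(v,3).tolist() for k,v in s.items()})
for n in("scene","top"):
    p,d=vision.camera(n);cv2.imwrite(f"pics/{n}0.png",p[:,:,::-1]);np.save(f"{n}0.npy",d)
    i=vision.camera_info(n);print(n,np.round(i["mtx"],1).tolist(),np.round(i["world_to_cam"],3).tolist())
E
```

```text
{'time': 0.0, 'joint_positions': [-1.236, 0.333, -0.065, 1.461, 0.022, 1.35, -0.088], 'joint_vel': [0.0, -0.001, 0.001, -0.002, -0.001, 0.001, -0.0], 'joint_efforts': [0.001, -62.326, 0.025, -38.988, -0.061, 0.04, 0.0], 'position': [0.219, 0.585, 0.222], 'orientation': [0.178, 0.984, -0.001, -0.0], 'ft_force': [0.018, -0.845, -0.244], 'moment': [0.03, 0.003, -0.026], 'gripper_force': 0.0, 'width': 0.087}
scene [[464.8, 0.0, 275.1], [0.0, 464.8, 209.7], [0.0, 0.0, 1.0]] [[-0.107, 0.994, 0.0, -0.05], [0.728, 0.078, -0.681, -0.335], [-0.677, -0.072, -0.732, 1.85], [0.0, 0.0, 0.0, 1.0]]
top [[386.2, 0.0, 277.2], [0.0, 386.2, 211.9], [0.0, 0.0, 1.0]] [[-0.022, -1.0, 0.008, 0.098], [-0.997, 0.022, -0.071, 0.508], [0.07, -0.009, -0.997, 1.175], [0.0, 0.0, 0.0, 1.0]]
```

View pics/top0.png

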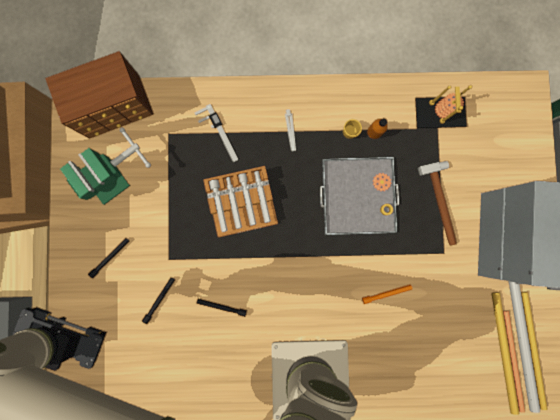

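View pics/scene0.png

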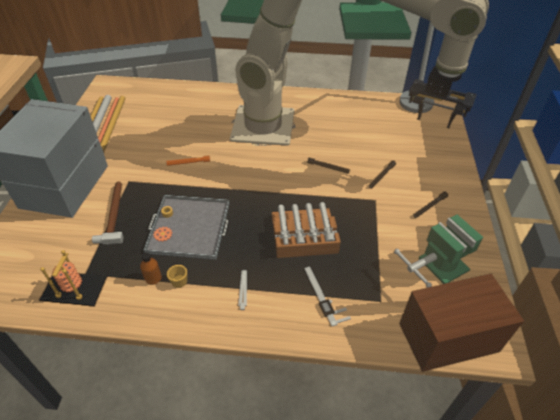

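```bash
python3 - <<'E'
import cv2,numpy as np
t=cv2.imread("pics/top0.png")[155:247,195:290];s=cv2.imread("pics/scene0.png")[190:265,262:350]
t=cv2.resize(t,(475,460),interpolation=2);s=cv2.resize(s,None,fx=3.6,fy=6,interpolation=2)
s=cv2.resize(s,(320,460));cv2.imwrite("pics/crop.png",np.hstack([t,s]))
E
```

```text
(no output)
```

View pics/crop.png

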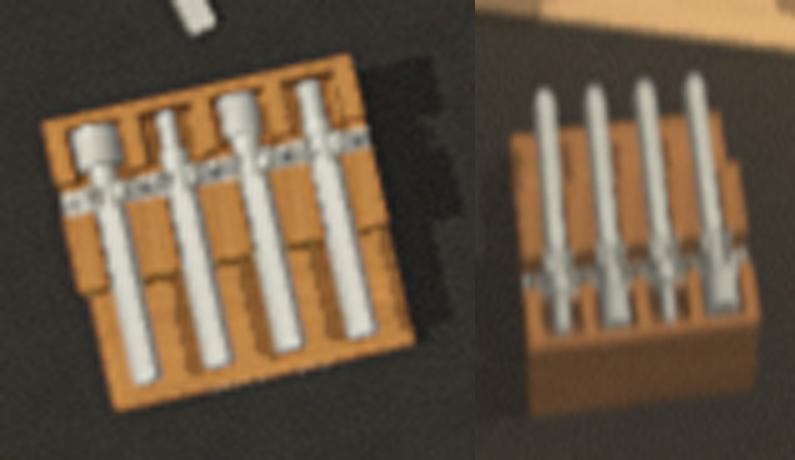

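```bash
cat > h.py <<'E'
import numpy as np
from station import status, vision
from scipy.spatial.transform import Rotation as R
def ray(n,uv,z):
    i=vision.camera_info(n);M=i["world_to_cam"];d=np.linalg.inv(i["mtx"])@[uv[0],uv[1],1]
    C=-M[:3,:3].T@M[:3,3];w=M[:3,:3].T@d
    return C+w*(z-C[2])/w[2]
def proj(n,p):
    i=vision.camera_info(n);q=i["mtx"]@(i["world_to_cam"]@np.r_[p,1])[:3];return q[:2]/q[2]
def topose(xw,yaw,tilt=0.):
    """tool y along +-(frame y); tool x = -frame x; tilt>0: tool leans back so x axis follows gauge tilted plug up"""
    s=status.get_state();R0=R.from_quat(s["orientation"])
    T=R.from_euler('z',yaw)*R.from_euler('y',-tilt)*R.from_matrix(np.diag([-1.,1,-1]))
    d=R0.inv().apply(np.array(xw)-s["position"])*100
    return np.round(d,2),np.round((R0.inv()*T).as_rotvec(),3)
E
python3 - <<'E'
from h import *
import cv2
im=cv2.imread("pics/top0.png");hsv=cv2.cvtColor(im,cv2.COLOR_BGR2HSV)
m=((hsv[...,1]<70)&(hsv[...,2]>120)).astype('u1')
roi=np.zeros_like(m);roi[160:240,203:280]=1;m&=roi
n,l,st,c=cv2.connectedComponentsWithStats(m)
print([(st[i].tolist()) for i in range(1,n) if st[i,4]>10])
# handle centres per row, below clip strip
for v in range(204,235,3):
    row=m[v,:];d=np.diff(np.r_[0,row,0].astype(int));a=np.where(d==1)[0];b=np.where(d==-1)[0]
    print(v,[(round((x+y-1)/2,1),int(y-x)) for x,y in zip(a,b)])
w=((hsv[...,1]>90)&(hsv[...,0]<25)&(hsv[...,2]>50)).astype('u1')&roi
w=cv2.morphologyEx(w|m,cv2.MORPH_CLOSE,np.ones((5,5)))
cs=max(cv2.findContours(w,0,1)[0],key=cv2.contourArea);r=cv2.minAreaRect(cs);print("rack",r)
for p in cv2.boxPoints(r):print(p,ray("top",p,.054)[:2])
t=np.zeros_like(m);t[150:245,312:410]=1
g=((hsv[...,2]>75)).astype('u1')&t;g=cv2.morphologyEx(g,cv2.MORPH_OPEN,np.ones((9,9)))
cs=max(cv2.findContours(g,0,1)[0],key=cv2.contourArea);r=cv2.minAreaRect(cs);print("tray",r)
b=np.array([ray("top",p,.018)[:2] for p in cv2.boxPoints(r)]);print(b,b.mean(0))
d=np.load("top0.npy");print("d",d[230,150],d[195,350])
E
```

```text
[[207, 171, 63, 61, 1413]]
204 [(np.float64(218.5), 6), (np.float64(233.5), 6), (np.float64(248.5), 6), (np.float64(263.0), 7)]
207 [(np.float64(219.0), 7), (np.float64(234.0), 7), (np.float64(248.5), 6), (np.float64(263.5), 6)]
210 [(np.float64(219.5), 6), (np.float64(234.5), 6), (np.float64(249.5), 6), (np.float64(264.5), 6)]
213 [(np.float64(220.5), 6), (np.float64(235.5), 6), (np.float64(250.5), 6), (np.float64(265.5), 6)]
216 [(np.float64(220.5), 6), (np.float64(235.5), 6), (np.float64(250.5), 6), (np.float64(265.5), 6)]
219 [(np.float64(221.5), 6), (np.float64(236.5), 6), (np.float64(251.5), 6), (np.float64(266.5), 6)]
222 [(np.float64(222.5), 6), (np.float64(237.5), 6), (np.float64(252.5), 6), (np.float64(266.0), 3)]
225 [(np.float64(222.5), 6), (np.float64(237.5), 6), (np.float64(251.0), 1)]
228 [(np.float64(223.5), 6), (np.float64(237.0), 3)]
231 [(np.float64(223.0), 3)]
234 []
rack ((240.2164764404297, 201.23712158203125), (60.93247985839844, 64.75569915771484), 77.34745025634766)
[201.9516  178.60269] [0.6125437  0.31147382]
[265.1348  164.41873] [0.65170028 0.12065544]
[278.48135 223.87155] [0.47129037 0.0844409 ]
[215.29816 238.05551] [0.43324507 0.27338292]
tray ((359.3248291015625, 195.51824951171875), (76.323486328125, 72.21687316894531), 88.45184326171875)
[[ 0.67418641 -0.05704396]
 [ 0.67566048 -0.28310947]
 [ 0.43746183 -0.27901066]
 [ 0.43644274 -0.05609614]] [ 0.55593787 -0.16881506]
d 1.2017766 1.2094493
```

```bash
python3 - <<'E'
from h import *
import cv2
im=cv2.imread("pics/top0.png").astype(float)
lo=im[...,0]  # blue: metal high, wood low
for name,u0 in zip("28 t 23 t2".split(),(218.7,233.7,248.6,263.2)):
    P=[]
    for v in range(203,222):
        c=u0+.208*(v-204);u=np.arange(int(c)-5,int(c)+7);w=np.clip(lo[v,u]-70,0,None);w[abs(u-c)>5]=0
        P.append(((w*u).sum()/w.sum(),v))
    W=np.array([ray("top",p,.051)[:2] for p in P]);k=np.polyfit(W[:,0],W[:,1],1)
    # end: profile along line
    k2=np.polyfit([p[1] for p in P],[p[0] for p in P],1)
    vs=np.arange(215,240,.25);pr=cv2.remap(lo.astype('f4'),np.polyval(k2,vs).astype('f4')[None],vs.astype('f4')[None],1)[0]
    h=(pr[:20].mean()+pr[-6:].mean())/2;e=vs[np.where(pr>h)[0][-1]]
    E=ray("top",(np.polyval(k2,e),e),.050)[:2];yaw=np.arctan(k[0])
    print(name,"yaw",yaw,"end",E,"mid",E+.078*np.array([np.cos(.202),np.sin(.202)]))
E
```

```text
28 yaw 0.19220123516824372 end [0.45300953 0.24857646] mid [0.52942357 0.26422553]
t yaw 0.19472533539624162 end [0.46175751 0.20502557] mid [0.53817156 0.22067463]
23 yaw 0.19843361571807575 end [0.47128066 0.16186461] mid [0.54769471 0.17751368]
t2 yaw 0.19870974282116557 end [0.47856705 0.11846422] mid [0.5549811  0.13411329]
```

```bash
python3 - <<'E'
from h import *
print(topose([.466,.251,.09],.197))
E
```

```text
(array([-34.86, -22.62,  13.22]), array([-0.001, -0.   , -0.555]))
```

Call:
carry_out:
  motion:
    - [-1,[-4,-2.6,0],[0,0,-0.1]]
    - [-1,[-8,-5.2,0],[0,0,-0.2]]
    - [-1,[-12,-7.8,0],[0,0,-0.3]]
    - [-1,[-16,-10.4,0],[0,0,-0.4]]
    - [-1,[-20,-13,2],[0,0,-0.5]]
    - [-1,[-24,-15.6,4],[0,0,-0.555]]
    - [-1,[-28,-18.2,6],[0,0,-0.555]]
    - [-1,[-31.5,-20.5,8],[0,0,-0.555]]
    - [-1,[-34.86,-22.6,10],[0,0,-0.555]]
    - [-1,[-34.86,-22.6,13],[0,0,-0.555]]
    - [-1,[-34.86,-22.6,13.2],[0,0,-0.555]]
    - [-1,[-34.86,-22.6,13.2],[0,0,-0.555]]
  force: 40

```text
time: 1.3
position: [0.4654, 0.2522, 0.0904]
orientation: [-0.099, 0.995, -0.0, -0.001]
ft_force: [-0.9, 0.4, 0.5]
width: 0.0027
gripper_force: 0.0
```

```bash
python3 - <<'E'
from h import *
import cv2
ims=[]
for n in("top","scene"):
    p,d=vision.camera(n);s=status.get_state();u=proj(n,s["position"]);u2=proj(n,[.453,.2486,.056]);print(n,u,u2)
    c=proj(n,[.52,.22,.05]).astype(int);ims.append(cv2.resize(p[c[1]-45:c[1]+45,c[0]-45:c[0]+45,::-1],(400,400),interpolation=2));print(c)
cv2.imwrite("pics/a1.png",np.hstack(ims));print(topose([.466,.251,.09],.197),s["position"],s["ft_force"],s["width"])
E
```

```text
top [220.29901694 226.50139095] [223.46290727 231.21187192]
[232 208]
scene [323.74407622 197.30733345] [321.59251694 202.12480097]
[311 218]
(array([ 0.07, -0.21,  0.19]), array([0.001, 0.001, 0.002])) [0.46627518 0.25316891 0.09190078] [0.51630681 0.5269085  0.64896422] 0.0008274151093028131
```

View pics/a1.png

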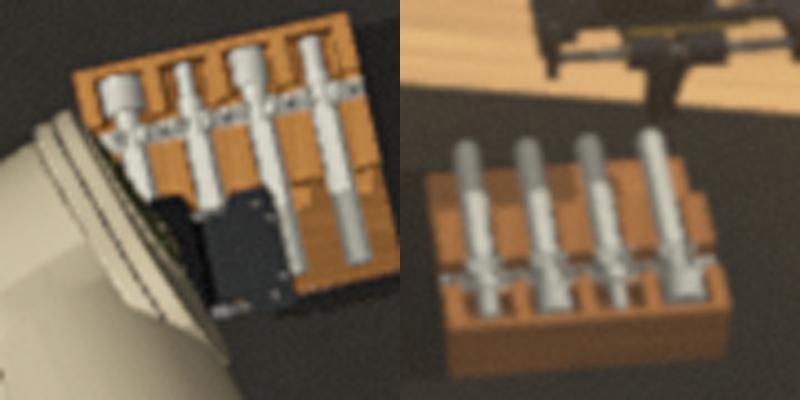

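Call:
carry_out:
  motion:
    - [-1,[0,-0.2,2],[0,0,0]]
    - [-1,[0,-0.2,3.2],[0,0,0]]
    - [-1,[0,-0.2,3.5],[0,0,0]]
    - [-1,[0,-0.2,3.7],[0,0,0]]
    - [-1,[0,-0.2,3.9],[0,0,0]]
    - [-1,[0,-0.2,4.1],[0,0,0]]

```text
time: 2.0
position: [0.4652, 0.2507, 0.0516]
orientation: [-0.099, 0.995, 0.0, -0.001]
ft_force: [-15.8, -4.6, 23.1]
width: 0.0004
gripper_force: 12.3
```

Call:
carry_out:
  motion:
    - [-1,[0,0,0.2],[0,0,0]]
    - [-1,[0,0,0.4],[0,0,0]]
    - [-1,[0,0,0.6],[0,0,0]]
    - [-1,[0,0,0.8],[0,0,0]]
    - [-1,[0,0,1.0],[0,0,0]]
    - [-1,[0,0,1.2],[0,0,0]]

```text
time: 2.6
position: [0.467, 0.25, 0.0379]
orientation: [-0.098, 0.995, 0.0, 0.0]
ft_force: [-5.7, -1.2, 16.0]
width: 0.0004
gripper_force: 8.6
```

Call:
carry_out:
  motion:
    - [-1,[0,0,-1],[0,0,0]]
    - [-1,[0,0,-3],[0,0,0]]
    - [-1,[0,0,-7],[0,0,0]]
    - [-1,[2,0,-11],[0,0,0]]
    - [-1,[6,0,-13],[0,0,0]]
    - [-1,[10,2,-13],[0,0,0]]
    - [-0.26,[14,5,-13],[0,0,0]]
    - [-0.26,[14,5,-13],[0,0,0]]

```text
time: 3.4
position: [0.3151, 0.2738, 0.1683]
orientation: [-0.102, 0.995, 0.001, 0.0]
ft_force: [1.1, 0.4, -0.4]
width: 0.0097
gripper_force: 0.0
```

```bash
python3 - <<'E'
from h import *
import cv2
ims=[]
for n in("top","scene"):
    p,d=vision.camera(n);cv2.imwrite(f"pics/raw_{n}1.png",p[:,:,::-1]);np.save(n+"1.npy",d)
    c=proj(n,[.52,.22,.05]).astype(int);ims.append(cv2.resize(p[c[1]-45:c[1]+45,c[0]-45:c[0]+45,::-1],(400,400),interpolation=2));print(c)
cv2.imwrite("pics/a2.png",np.hstack(ims));s=status.get_state();print(s["position"],s["ft_force"],s["width"])
E
```

```text
[232 208]
[311 218]
[0.31917066 0.2716903  0.16819711] [-0.02701519  0.20882665  0.56650046] 0.017166541422952656
```

View pics/a2.png

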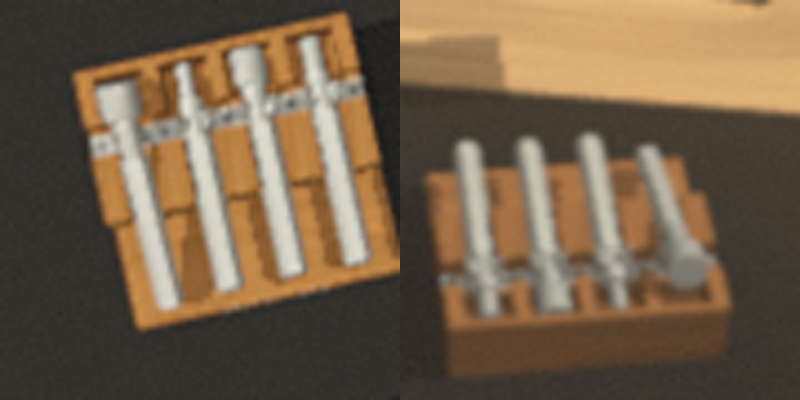

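```bash
cat > g.py <<'E'
from h import *
import cv2
O=np.array([.5426,.1991]);yaw=.197;ex=np.array([np.cos(yaw),np.sin(yaw)]);ey=np.array([-ex[1],ex[0]])
def line(png,dep,y0):
    im=cv2.imread(png).astype('f4');lo=im[...,0];D=np.load(dep);i=vision.camera_info("top");M=i["world_to_cam"]
    out=[]
    a=proj("top",np.r_[O+ex*-.075+ey*y0,.045]);b=proj("top",np.r_[O+ex*.02+ey*y0,.06])
    for v in np.arange(round(b[1]),round(a[1])+5):
        c=a[0]+(b[0]-a[0])*(v-a[1])/(b[1]-a[1]);u=np.arange(int(c)-6,int(c)+8);w=np.clip(lo[int(v),u]-75,0,None)
        if w.sum()<80: continue
        uc=(w*u).sum()/w.sum();z=.05
        for _ in range(10):
            p=ray("top",(uc,v),z);xr=(p[:2]-O)@ex;z=.0484+.31*(xr+.016)+.003
        d=D[int(v),int(round(uc))];q=M[:3,:3].T@(d*np.linalg.inv(i["mtx"])@[round(uc),v,1]-M[:3,3])
        out.append((v,uc,xr*1e3,(p[:2]-O)@ey*1e3,z*1e3,q[2]*1e3 if d>0 else 0))
    return np.array(out)
E
python3 -c "
from g import *
np.set_printoptions(suppress=True,precision=1)
print(line('pics/raw_top1.png','top1.npy',.066))"
```

```text
[[199.  216.5  19.7  65.7  62.5  67.4]
 [200.  216.6  16.8  65.9  61.6  66.9]
 [201.  216.8  13.9  66.2  60.7  65.7]
 [202.  217.1  10.8  66.   59.7  65.5]
 [203.  217.4   7.9  66.   58.8  65.2]
 [204.  217.7   4.9  65.8  57.9  61.6]
 [205.  217.8   1.9  66.2  57.   62.7]
 [206.  218.1  -1.1  66.   56.   57.4]
 [207.  218.5  -4.2  65.6  55.1  60.2]
 [208.  218.7  -7.1  65.7  54.1  59.5]
 [209.  218.9 -10.1  65.9  53.2  57.3]
 [210.  219.3 -13.2  65.5  52.3  60.2]
 [211.  219.6 -16.2  65.4  51.3  57.5]
 [212.  219.8 -19.2  65.6  50.4  54.6]
 [213.  219.9 -22.1  65.9  49.5  53.6]
 [214.  220.2 -25.2  65.9  48.6  53.8]
 [215.  220.4 -28.2  66.   47.6  53.5]
 [216.  220.7 -31.2  65.9  46.7  51.6]
 [217.  220.9 -34.2  66.   45.8  50.5]
 [218.  221.2 -37.3  65.9  44.8  52.3]
 [219.  221.5 -40.3  65.8  43.9  50.8]
 [220.  221.8 -43.4  65.7  42.9  50. ]
 [221.  222.  -46.4  65.8  42.   46.9]
 [222.  222.3 -49.5  65.7  41.   42.2]
 [223.  222.5 -52.5  65.7  40.1  44.3]
 [224.  222.7 -55.6  65.8  39.1  44.5]
 [225.  223.  -58.7  65.7  38.2  47.7]
 [226.  223.3 -61.7  65.7  37.2  43.6]
 [227.  223.5 -64.8  65.8  36.3  43. ]
 [228.  223.7 -67.8  65.9  35.3  43.8]
 [229.  224.  -70.9  65.9  34.4  39.6]
 [230.  224.1 -73.9  66.1  33.4  39.3]
 [231.  224.3 -76.9  66.4  32.5  39.1]
 [232.  224.3 -79.9  67.2  31.6  16. ]]
```

```bash
python3 -c "
from g import *
print(np.r_[O+ex*.017+ey*.0659], topose(np.r_[O+ex*.017+ey*.0659,.0555],yaw))"
```

```text
[0.5463727  0.26705275] (array([-22.17,  -4.96,  11.29]), array([0.   , 0.001, 0.002]))
```

Call:
carry_out:
  motion:
    - [-0.2,[-5,-1,0],[0,0,0]]
    - [-0.2,[-9.5,-2,0],[0,0,0]]
    - [-0.2,[-14,-3,1],[0,0,0]]
    - [-0.2,[-18.5,-4,3],[0,0,0]]
    - [-0.2,[-22.1,-4.9,5],[0,0,0]]
    - [-0.2,[-22.1,-4.9,7],[0,0,0]]
    - [-0.2,[-22.1,-4.9,7.5],[0,0,0]]
    - [-0.2,[-22.1,-4.9,7.5],[0,0,0]]

```text
time: 4.3
position: [0.5456, 0.2657, 0.0918]
orientation: [-0.098, 0.995, -0.001, -0.001]
ft_force: [-0.5, -0.1, 0.5]
width: 0.0343
gripper_force: 0.0
```

```bash
python3 -c "
from g import *
p,d=vision.camera('scene');cv2.imwrite('pics/a3.png',cv2.resize(p[150:270,240:400,::-1],None,fx=4,fy=4))
s=status.get_state();print(s['position'],s['width'],proj('scene',s['position'])-[240,150])
print(topose(np.r_[O+ex*.017+ey*.0659,.0555],yaw))"
```

```text
[0.54588995 0.26636676 0.09303885] 0.03483672363115746 [87.23311012 66.23089593]
(array([-0.06,  0.06,  3.75]), array([-0., -0.,  0.]))
```

View pics/a3.png

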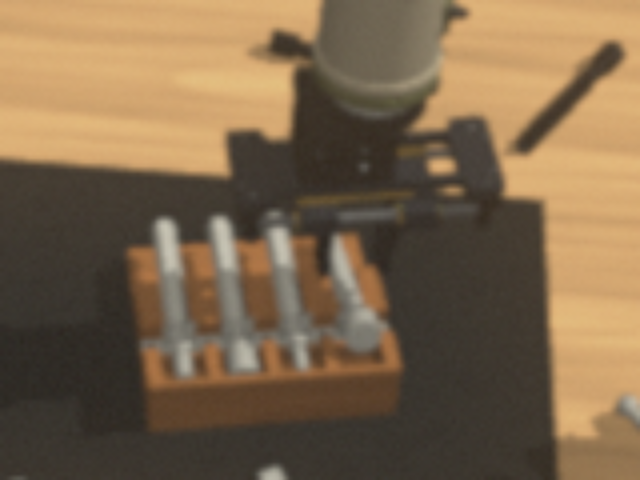

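Call:
carry_out:
  motion:
    - [-0.2,[0,0.06,2],[0,0,0]]
    - [-0.2,[0,0.06,3.2],[0,0,0]]
    - [-0.2,[0,0.06,3.7],[0,0,0]]
    - [-0.2,[0,0.06,3.7],[0,0,0]]
    - [-0.2,[0,0.06,3.7],[0,0,0]]

```text
time: 4.85
position: [0.5461, 0.2674, 0.0564]
orientation: [-0.099, 0.995, 0.0, 0.0]
ft_force: [0.9, 0.0, -0.1]
width: 0.0349
gripper_force: 0.0
```

Call:
carry_out:
  motion:
    - [-0.2,[0,0,0.1],[0,0,0]]
    - [-0.2,[0,0,0.1],[0,0,0]]
    - [-1,[0,0,0.1],[0,0,0]]
    - [-1,[0,0,0.1],[0,0,0]]
    - [-1,[0,0,0.1],[0,0,0]]
    - [-1,[0,0,0.1],[0,0,0]]
    - [-1,[0,0,0.1],[0,0,0]]
  force: 45

```text
time: 5.55
position: [0.5458, 0.2669, 0.0546]
orientation: [-0.098, 0.995, -0.0, -0.0]
ft_force: [1.0, -1.9, 1.1]
width: 0.0164
gripper_force: 45.3
```

Call:
carry_out:
  motion:
    - [-1,[0,0,-0.2],[0,0,0]]
    - [-1,[0,0,-0.5],[0,0,0]]
    - [-1,[0,0,-0.9],[0,0,0]]
    - [-1,[0,0,-1.2],[0,0,0]]
    - [-1,[0,0,-1.2],[0,0,0]]
    - [-1,[0,0,-1.2],[0,0,0]]

```text
time: 6.15
position: [0.5458, 0.2672, 0.0666]
orientation: [-0.098, 0.995, 0.0, 0.0]
ft_force: [-0.0, 0.1, -3.1]
width: 0.0165
gripper_force: 45.0
```

```bash
python3 -c "
from g import *
p,d=vision.camera('scene');cv2.imwrite('pics/a4.png',cv2.resize(p[170:260,280:380,::-1],None,fx=6,fy=6,interpolation=2))
s=status.get_state();print(s['position'],s['width'],s['ft_force'],s['moment'],proj('scene',s['position'])-[280,170])"
```

```text
[0.54568343 0.26714112 0.06647746] 0.01629540564786642 [-0.20248858 -0.08433627 -2.50270967] [-0.00906532  0.00759947  0.04018017] [46.76831702 52.0647047 ]
```

View pics/a4.png

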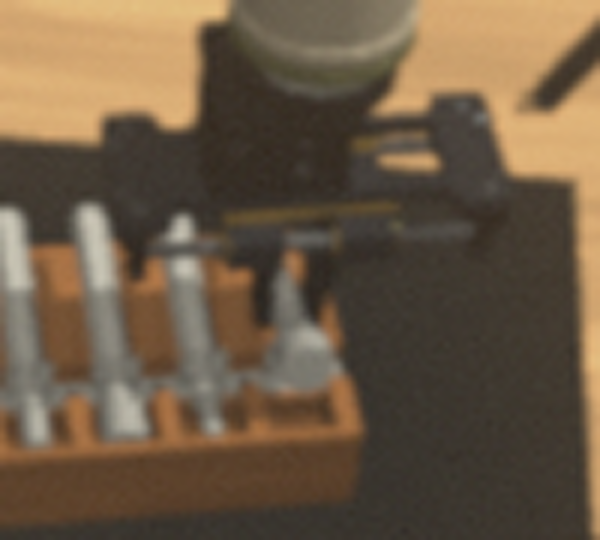

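```bash
python3 -c "
from g import *
print(topose([.578,-.166,.15],-.01,-.26))"
```

```text
(array([  5.32, -43.11,  -8.35]), array([-0.027,  0.259,  0.206]))
```

Call:
carry_out:
  motion:
    - [-1,[0,0,-2.5],[0,0,0]]
    - [-1,[0,0,-6],[0,0,0]]
    - [-1,[0,-2,-8.3],[0,0,0]]
    - [-1,[0.5,-6,-8.35],[0,0.03,0.02]]
    - [-1,[1,-10.5,-8.35],[0,0.08,0.06]]
    - [-1,[1.6,-15,-8.35],[-0.01,0.12,0.1]]
    - [-1,[2.2,-19.5,-8.35],[-0.01,0.16,0.13]]
    - [-1,[2.8,-24,-8.35],[-0.02,0.2,0.16]]
    - [-1,[3.4,-28.5,-8.35],[-0.027,0.23,0.18]]
    - [-1,[4,-33,-8.35],[-0.027,0.259,0.206]]
    - [-1,[4.7,-37.5,-8.35],[-0.027,0.259,0.206]]
    - [-1,[5,-41,-8.35],[-0.027,0.259,0.206]]

```text
time: 7.4
position: [0.5766, -0.1482, 0.1498]
orientation: [0.006, 0.992, 0.0, -0.13]
ft_force: [0.4, -0.9, -3.0]
width: 0.0162
gripper_force: 45.0
```

Call:
carry_out:
  motion:
    - [-1,[0.3,-2,0],[0,0,0]]
    - [-1,[0.3,-2,0],[0,0,0]]

```text
time: 7.6
position: [0.5729, -0.1692, 0.1507]
orientation: [0.008, 0.992, -0.0, -0.13]
ft_force: [-0.4, 0.1, -2.5]
width: 0.0162
gripper_force: 45.0
```

```bash
python3 -c "
from g import *
p,d=vision.camera('scene');cv2.imwrite('pics/a5.png',cv2.resize(p[130:280,120:260,::-1],None,fx=4,fy=4,interpolation=2))
np.save('scene5.npy',d)
s=status.get_state();print(s['position'],s['width'],s['ft_force'],s['moment'],proj('scene',s['position'])-[120,130])
print(topose([.578,-.166,.05],-.01,-.26))"
```

```text
[ 0.57348176 -0.16644517  0.15054757] 0.016164060584694443 [ 0.10017196  1.60465181 -1.91942579] [ 0.13052028 -0.49641671  0.00874699] [60.69242735 68.28528305]
(array([-3.02,  0.06,  9.6 ]), array([ 0.   , -0.   , -0.003]))
```

View pics/a5.png

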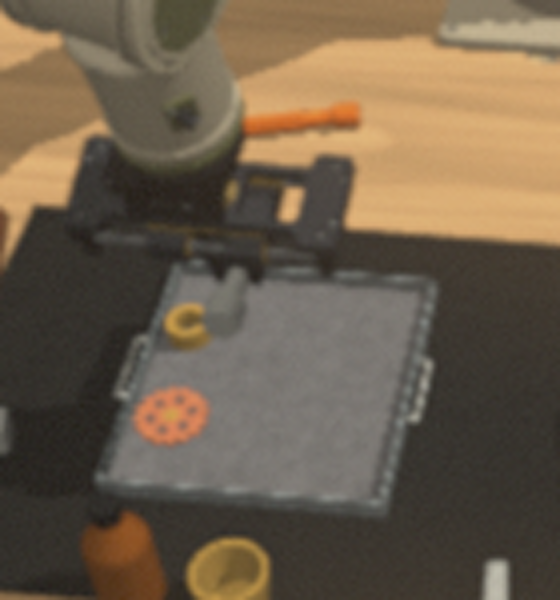

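```bash
python3 -c "
from g import *
D=np.load('scene5.npy');i=vision.camera_info('scene');M=i['world_to_cam'];K=np.linalg.inv(i['mtx'])
im=cv2.imread('pics/top0.png')
print('sleeve',ray('top',(387,210),.025),'disc',ray('top',(382,182),.011))
v,u=np.mgrid[190:216,165:190]
P=(np.stack([u,v,np.ones_like(u)],-1)@K.T)*D[190:216,165:190,None]
W=(P-M[:3,3])@M[:3,:3]
s=(W[...,2]>.09)&(W[...,0]>.585);Q=W[s];
for a in np.arange(.585,.65,.008):
  q=Q[(Q[:,0]>a)&(Q[:,0]<a+.008)]
  if len(q):print(round(a,3),len(q),q[:,1].min().round(3),q[:,1].max().round(3),np.round([q[:,2].min(),q[:,2].max()],3))
"
```

```text
sleeve [ 0.50772145 -0.25073419  0.025     ] disc [ 0.59684244 -0.24293296  0.011     ]
0.585 31 -0.189 -0.149 [0.159 0.201]
0.593 11 -0.181 -0.159 [0.158 0.186]
0.601 10 -0.175 -0.129 [0.16  0.217]
0.609 21 -0.177 -0.126 [0.156 0.231]
0.617 71 -0.183 -0.12 [0.151 0.238]
0.625 133 -0.188 -0.118 [0.144 0.237]
0.633 5 -0.172 -0.129 [0.164 0.236]
```

```bash
python3 -c "
from g import *
D=np.load('scene5.npy');i=vision.camera_info('scene');M=i['world_to_cam'];K=np.linalg.inv(i['mtx'])
p=cv2.imread('pics/a5.png')
for v in range(196,216):
  r=[]
  for u in (173,175,177,179):
    q=M[:3,:3].T@(K@[u,v,1]*D[v,u]-M[:3,3]);r.append(np.round(q*1e3).astype(int).tolist())
  print(v,r)
"
```

```text
196 [[586, -183, 171], [584, -178, 170], [628, -153, 216], [627, -148, 216]]
197 [[582, -185, 163], [587, -177, 169], [578, -175, 160], [583, -167, 166]]
198 [[443, -246, 11], [582, -180, 159], [581, -174, 159], [587, -166, 166]]
199 [[445, -246, 8], [578, -182, 151], [590, -171, 164], [589, -166, 164]]
200 [[450, -245, 8], [583, -181, 152], [596, -169, 167], [591, -166, 161]]
201 [[450, -246, 3], [451, -238, 5], [597, -170, 162], [596, -164, 162]]
202 [[460, -242, 9], [609, -171, 171], [606, -166, 169], [601, -163, 164]]
203 [[611, -177, 168], [613, -170, 171], [611, -165, 169], [608, -160, 168]]
204 [[614, -176, 167], [615, -170, 169], [616, -164, 171], [613, -159, 168]]
205 [[614, -177, 164], [619, -169, 169], [620, -162, 171], [617, -158, 169]]
206 [[621, -174, 167], [622, -168, 169], [622, -162, 169], [620, -157, 168]]
207 [[633, -170, 176], [628, -166, 171], [625, -161, 169], [626, -155, 170]]
208 [[628, -173, 166], [627, -167, 166], [627, -161, 166], [625, -156, 165]]
209 [[629, -173, 163], [629, -167, 164], [629, -161, 165], [629, -155, 165]]
210 [[634, -172, 164], [628, -168, 158], [632, -161, 163], [631, -155, 162]]
211 [[629, -175, 154], [632, -167, 158], [630, -162, 157], [630, -156, 157]]
212 [[631, -174, 152], [632, -168, 154], [626, -165, 148], [632, -156, 156]]
213 [[627, -177, 144], [631, -169, 149], [629, -164, 147], [631, -157, 150]]
214 [[511, -230, 6], [508, -224, 4], [511, -216, 8], [508, -210, 6]]
215 [[519, -227, 11], [515, -221, 8], [512, -216, 5], [516, -208, 10]]
```

Call:
carry_out:
  motion:
    - [-1,[-0.77,0,2.9],[0,0,0]]
    - [-1,[-1.54,0,5.8],[0,0,0]]
    - [-1,[-2.31,0,8.7],[0,0,0]]
    - [-1,[-2.83,0,10.62],[0,0,0]]
    - [-1,[-3.1,0,11.64],[0,0,0]]
    - [-1,[-3.23,0,12.12],[0,0,0]]
    - [-1,[-3.29,0,12.36],[0,0,0]]
    - [-1,[-3.34,0,12.55],[0,0,0]]
    - [-1,[-3.37,0,12.65],[0,0,0]]
    - [-1,[-3.37,0,12.65],[0,0,0]]

```text
time: 8.65
position: [0.5744, -0.1647, 0.0204]
orientation: [0.005, 0.992, 0.001, -0.129]
ft_force: [1.1, -0.7, -2.9]
width: 0.0165
gripper_force: 45.0
```

Call:
carry_out:
  motion:
    - [-1,[-0.04,0,0.15],[0,0,0]]
    - [-1,[-0.08,0,0.29],[0,0,0]]
    - [-1,[-0.1,0,0.39],[0,0,0]]
    - [-1,[-0.13,0,0.48],[0,0,0]]
    - [-1,[-0.13,0,0.48],[0,0,0]]

```text
time: 9.15
position: [0.5739, -0.1646, 0.0147]
orientation: [0.005, 0.992, 0.001, -0.13]
ft_force: [-0.1, -0.4, -2.7]
width: 0.0162
gripper_force: 45.0
```

Call:
carry_out:
  motion:
    - [-1,[-0.03,0,0.1],[0,0,0]]
    - [-1,[-0.05,0,0.2],[0,0,0]]
    - [-1,[-0.05,0,0.2],[0,0,0]]
    - [-1,[-0.07,0,0.28],[0,0,0]]
    - [-1,[-0.07,0,0.28],[0,0,0]]

```text
time: 9.65
position: [0.5741, -0.1647, 0.0122]
orientation: [0.005, 0.992, 0.001, -0.13]
ft_force: [-0.2, 0.3, 0.1]
width: 0.0159
gripper_force: 45.0
```

Call:
carry_out:
  motion:
    - [-1,[-0.02,0,0.06],[0,0,0]]
    - [-1,[-0.02,0,0.06],[0,0,0]]

```text
time: 9.85
position: [0.5741, -0.1647, 0.012]
orientation: [0.005, 0.992, 0.001, -0.13]
ft_force: [-0.6, 0.1, 5.4]
width: 0.0162
gripper_force: 45.0
```

Call:
carry_out:
  motion:
    - [-0.55,[0,0,0],[0,0,0]]
    - [-0.45,[0,0,0],[0,0,0]]
    - [-0.3,[0,0,0],[0,0,0]]
    - [-0.3,[0,0,0],[0,0,0]]
    - [-0.3,[0.26,0,-0.97],[0,0,0]]
    - [-0.3,[0.77,0,-2.9],[0,0,0]]
    - [-0.3,[1.8,0,-6.8],[0,-0.1,0]]
    - [-1,[2.5,4,-9.5],[0,-0.2,0]]
    - [-1,[2.5,8,-10.5],[0,-0.26,0]]
    - [-1,[2.5,12,-10.5],[0,-0.26,0]]
    - [-1,[2.5,16,-10.5],[0,-0.26,0]]
    - [-1,[2.5,16,-10.5],[0,-0.26,0]]

```text
time: 11.05
position: [0.5786, 0.0026, 0.1202]
orientation: [0.001, 1.0, 0.002, 0.0]
ft_force: [0.0, 0.7, -0.4]
width: 0.0026
gripper_force: 0.0
```

```bash
python3 -c "
from g import *
p,d=vision.camera('top');cv2.imwrite('pics/raw_top2.png',p[:,:,::-1]);np.save('top2.npy',d)
cv2.imwrite('pics/a6.png',cv2.resize(p[150:245,195:410,::-1],None,fx=3.7,fy=3.7,interpolation=2))
s=status.get_state();print(s['time'],s['position'],s['width'],s['ft_force'])
y=-.022;e=[.4713,.1619]
print(topose(np.r_[e+.013*ex,.09],yaw))"
```

```text
11.1 [ 0.57859122 -0.00117436  0.12012848] 0.0015299478278613683 [ 0.91286517 -0.55098589 -0.60909191]
(array([ 9.53, 16.51,  3.03]), array([ 0.001,  0.001, -0.202]))
```

View pics/a6.png

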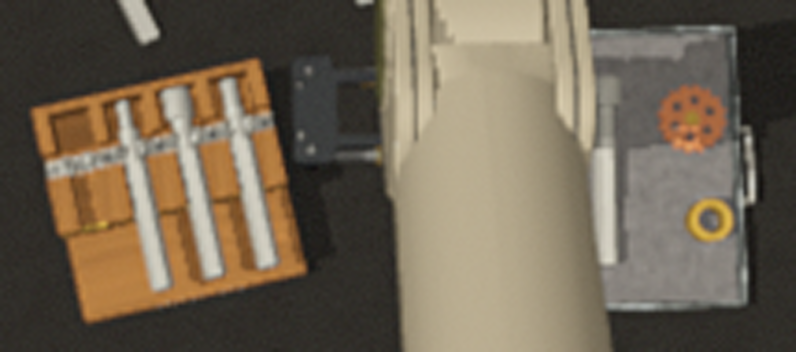

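Call:
carry_out:
  motion:
    - [-1,[3,4,0],[0,0,-0.1]]
    - [-1,[5.5,8,0],[0,0,-0.2]]
    - [-1,[7.5,12,0.5],[0,0,-0.202]]
    - [-1,[9.5,16.5,1.5],[0,0,-0.202]]
    - [-1,[9.5,16.5,3],[0,0,-0.202]]
    - [-1,[9.5,16.5,3],[0,0,-0.202]]
    - [-1,[9.5,16.5,3],[0,0,-0.202]]

```text
time: 11.8
position: [0.4859, 0.1594, 0.0898]
orientation: [-0.095, 0.996, -0.0, 0.0]
ft_force: [-0.5, -0.0, 0.1]
width: 0.0004
gripper_force: 0.0
```

```bash
python3 -c "
from g import *
e=[.4713,.1619]
print(topose(np.r_[e+.013*ex,.058],yaw))"
```

```text
(array([0.08, 0.53, 3.18]), array([-0.001,  0.   , -0.007]))
```

Call:
carry_out:
  motion:
    - [-1,[0.1,0.5,2],[0,0,0]]
    - [-1,[0.1,0.5,3.2],[0,0,0]]
    - [-1,[0.1,0.5,3.5],[0,0,0]]
    - [-1,[0.1,0.5,3.7],[0,0,0]]
    - [-1,[0.1,0.5,3.9],[0,0,0]]
    - [-1,[0.1,0.5,4.1],[0,0,0]]
    - [-1,[0.1,0.5,4.3],[0,0,0]]
    - [-1,[0.1,0.5,4.5],[0,0,0]]
    - [-1,[0.1,0.5,4.7],[0,0,0]]
    - [-1,[0.1,0.5,4.9],[0,0,0]]
    - [-1,[0.1,0.5,5.0],[0,0,0]]

```text
time: 12.9
position: [0.4835, 0.1657, 0.0393]
orientation: [-0.096, 0.995, 0.0, 0.0]
ft_force: [0.7, -0.5, 0.7]
width: 0.0005
gripper_force: 0.5
```

Snapped. Retract, step back and look.

Call:
carry_out:
  motion:
    - [-1,[0,0,-2],[0,0,0]]
    - [-1,[0,0,-5],[0,0,0]]
    - [-1,[2,0,-9],[0,0,0]]
    - [-1,[6,0,-12],[0,0,0]]
    - [-1,[10,0,-13],[0,0,0]]
    - [-0.2,[14,0,-13],[0,0,0]]
    - [-0.2,[16,0,-13],[0,0,0]]
    - [-0.2,[16,0,-13],[0,0,0]]

```text
time: 13.7
position: [0.3244, 0.135, 0.1694]
orientation: [-0.096, 0.995, 0.0, 0.0]
ft_force: [0.6, 0.6, 0.6]
width: 0.017
gripper_force: 0.0
```

```bash
python3 -c "
from g import *
np.set_printoptions(suppress=True,precision=1)
p,d=vision.camera('top');cv2.imwrite('pics/raw_top3.png',p[:,:,::-1]);np.save('top3.npy',d)
cv2.imwrite('pics/a7.png',cv2.resize(p[150:245,195:410,::-1],None,fx=3.7,fy=3.7,interpolation=2))
print(line('pics/raw_top3.png','top3.npy',-.022))
print(topose(np.r_[O+ex*.017+ey*-.022,.093],yaw))"
```

```text
[[193.  245.5  18.6 -22.3  62.1  67. ]
 [194.  245.6  15.7 -22.2  61.2  68.3]
 [195.  245.8  12.7 -21.9  60.3  64.6]
 [196.  246.    9.8 -21.8  59.4  65.1]
 [197.  246.3   6.8 -22.1  58.5  66.1]
 [198.  246.7   3.7 -22.4  57.5  63.8]
 [199.  246.8   0.8 -22.1  56.6  62.9]
 [200.  246.9  -2.1 -21.9  55.7  62.4]
 [201.  247.3  -5.2 -22.3  54.7  61.1]
 [202.  247.6  -8.2 -22.5  53.8  60.2]
 [203.  247.8 -11.2 -22.2  52.9  55.1]
 [204.  248.1 -14.2 -22.4  52.   60.8]
 [205.  248.3 -17.2 -22.5  51.   59. ]
 [206.  248.5 -20.2 -22.4  50.1  57.2]
 [207.  248.7 -23.2 -22.3  49.2  53.4]
 [208.  248.8 -26.1 -21.9  48.3  52.8]
 [209.  249.2 -29.2 -22.2  47.3  54.8]
 [210.  249.5 -32.3 -22.5  46.3  50.8]
 [211.  249.7 -35.3 -22.5  45.4  52. ]
 [212.  249.9 -38.3 -22.3  44.5  48.2]
 [213.  250.2 -41.4 -22.4  43.5  47.6]
 [214.  250.4 -44.4 -22.4  42.6  50.5]
 [215.  250.7 -47.5 -22.5  41.6  44.7]
 [216.  250.8 -50.5 -22.3  40.7  45. ]
 [217.  251.1 -53.5 -22.3  39.8  47.9]
 [218.  251.3 -56.6 -22.4  38.8  49.8]
 [219.  251.6 -59.7 -22.5  37.9  40.3]
 [220.  251.7 -62.7 -22.2  36.9  41.4]
 [221.  251.9 -65.7 -22.1  36.   39.4]
 [222.  252.2 -68.8 -22.3  35.   38.7]
 [223.  252.6 -71.9 -22.6  34.1  36.6]
 [224.  252.7 -74.9 -22.2  33.1  39. ]
 [225.  252.7 -77.9 -21.5  32.2  38.1]
 [226.  252.6 -80.7 -20.6  31.3  16.1]]
(array([-24.2,  -0.1,   7.7]), array([ 0.,  0., -0.]))
```

View pics/a7.png

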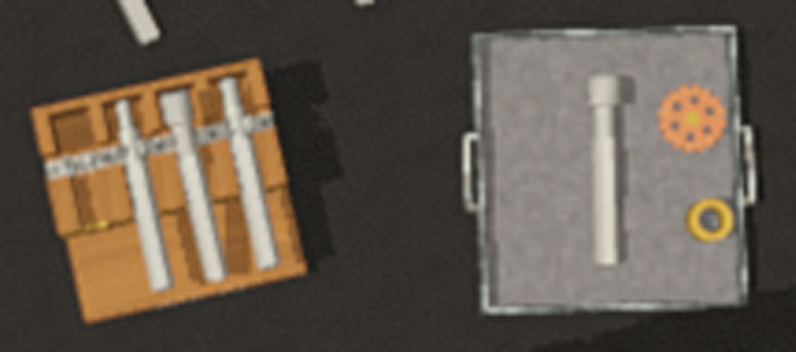

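Call:
carry_out:
  motion:
    - [-0.2,[-5,0,0],[0,0,0]]
    - [-0.2,[-9.5,0,0],[0,0,0]]
    - [-0.2,[-14,0,1],[0,0,0]]
    - [-0.2,[-18.5,-0.1,3],[0,0,0]]
    - [-0.2,[-22,-0.1,5],[0,0,0]]
    - [-0.2,[-24.2,-0.1,7],[0,0,0]]
    - [-0.2,[-24.2,-0.1,7.7],[0,0,0]]
    - [-0.2,[-24.2,-0.1,7.7],[0,0,0]]
    - [-0.2,[-24.2,-0.1,7.7],[0,0,0]]

```text
time: 14.65
position: [0.5638, 0.1805, 0.0926]
orientation: [-0.096, 0.995, -0.0, 0.0]
ft_force: [0.5, 0.0, -0.2]
width: 0.0348
gripper_force: 0.0
```

```bash
python3 -c "
from g import *
print(topose(np.r_[O+ex*.017+ey*-.0222,.055],yaw),status.get_state()['width'])"
```

```text
(array([0.02, 0.02, 3.76]), array([-0.   ,  0.   , -0.005])) 0.0347663374311774
```

Call:
carry_out:
  motion:
    - [-0.2,[0,0,2],[0,0,-0.005]]
    - [-0.2,[0,0,3.2],[0,0,-0.005]]
    - [-0.2,[0,0,3.7],[0,0,-0.005]]
    - [-0.2,[0,0,3.76],[0,0,-0.005]]
    - [-0.2,[0,0,3.76],[0,0,-0.005]]
    - [-1,[0,0,3.76],[0,0,-0.005]]
    - [-1,[0,0,3.76],[0,0,-0.005]]
    - [-1,[0,0,3.76],[0,0,-0.005]]
    - [-1,[0,0,3.76],[0,0,-0.005]]
    - [-1,[0,0,3.76],[0,0,-0.005]]
  force: 45

```text
time: 15.65
position: [0.564, 0.1806, 0.0549]
orientation: [-0.098, 0.995, 0.0, 0.0]
ft_force: [0.2, -0.7, 1.7]
width: 0.0164
gripper_force: 45.0
```

Call:
carry_out:
  motion:
    - [-1,[0,0,-0.2],[0,0,0]]
    - [-1,[0,0,-0.5],[0,0,0]]
    - [-1,[0,0,-0.9],[0,0,0]]
    - [-1,[0,0,-1.2],[0,0,0]]
    - [-1,[0,0,-1.2],[0,0,0]]
    - [-1,[0,0,-1.2],[0,0,0]]

```text
time: 16.25
position: [0.5639, 0.1807, 0.0668]
orientation: [-0.098, 0.995, 0.0, 0.0]
ft_force: [0.4, -0.8, -2.5]
width: 0.0164
gripper_force: 45.0
```

```bash
python3 -c "
from g import *
print(topose([.575,-.106,.15],-.01,-.27))"
```

```text
(array([  4.52, -28.33,  -8.33]), array([-0.028,  0.269,  0.206]))
```

Call:
carry_out:
  motion:
    - [-1,[0,0,-2.5],[0,0,0]]
    - [-1,[0,0,-6],[0,0,0]]
    - [-1,[0,-2,-8.3],[0,0,0]]
    - [-1,[0.6,-6,-8.33],[0,0.05,0.04]]
    - [-1,[1.4,-10.5,-8.33],[-0.01,0.11,0.08]]
    - [-1,[2.2,-15,-8.33],[-0.02,0.17,0.13]]
    - [-1,[3,-19.5,-8.33],[-0.028,0.22,0.17]]
    - [-1,[3.8,-24,-8.33],[-0.028,0.269,0.206]]
    - [-1,[4.3,-27,-8.33],[-0.028,0.269,0.206]]
    - [-1,[4.52,-28.33,-8.33],[-0.028,0.269,0.206]]
    - [-1,[4.52,-28.33,-8.33],[-0.028,0.269,0.206]]
    - [-1,[4.52,-28.33,-8.33],[-0.028,0.269,0.206]]

```text
time: 17.45
position: [0.5752, -0.1043, 0.1499]
orientation: [0.004, 0.991, 0.001, -0.134]
ft_force: [-1.3, 0.8, -2.6]
width: 0.0161
gripper_force: 45.0
```

```bash
python3 -c "
from g import *
p,D=vision.camera('scene');cv2.imwrite('pics/raw_s8.png',p[:,:,::-1])
i=vision.camera_info('scene');M=i['world_to_cam'];K=np.linalg.inv(i['mtx'])
s=status.get_state();print(s['position'],s['ft_force']);c=proj('scene',s['position']+[.055,0,.005]).astype(int)
for v in range(c[1]-8,c[1]+9):
  print(v,[np.round((M[:3,:3].T@(K@[u,v,1]*D[v,u]-M[:3,3]))*1e3).astype(int).tolist() for u in (c[0]-2,c[0],c[0]+2)])
print(topose([.575,-.106,.03],-.01,-.27))
print(topose([.575,-.106,.015],-.01,-.27))
"
```

```text
[ 0.57526563 -0.10370226  0.14991543] [-0.68081158  0.63010756 -2.57671733]
205 [[471, -164, 15], [608, -108, 165], [609, -102, 166]]
206 [[481, -161, 21], [612, -107, 165], [614, -101, 168]]
207 [[486, -160, 21], [617, -106, 167], [619, -99, 169]]
208 [[621, -111, 165], [621, -105, 167], [617, -101, 163]]
209 [[623, -111, 164], [626, -104, 167], [625, -98, 167]]
210 [[628, -109, 165], [630, -103, 167], [629, -97, 168]]
211 [[634, -108, 167], [632, -103, 165], [628, -98, 162]]
212 [[635, -108, 164], [631, -104, 161], [630, -98, 161]]
213 [[631, -110, 155], [632, -104, 157], [634, -97, 160]]
214 [[634, -109, 155], [633, -104, 154], [631, -99, 153]]
215 [[633, -110, 150], [634, -104, 151], [632, -99, 149]]
216 [[519, -153, 15], [510, -150, 6], [632, -99, 146]]
217 [[518, -154, 9], [513, -150, 4], [515, -142, 7]]
218 [[524, -153, 10], [518, -148, 5], [519, -141, 7]]
219 [[525, -153, 7], [520, -148, 3], [522, -141, 5]]
220 [[528, -153, 5], [528, -146, 7], [523, -141, 1]]
221 [[530, -152, 3], [538, -143, 13], [532, -139, 7]]
(array([-3.17, -0.25, 11.56]), array([0.001, 0.   , 0.003]))
(array([-3.57, -0.25, 13.01]), array([0.001, 0.   , 0.003]))
```

Call:
carry_out:
  motion:
    - [-1,[-0.8,-0.25,2.9],[0,0,0]]
    - [-1,[-1.6,-0.25,5.8],[0,0,0]]
    - [-1,[-2.4,-0.25,8.7],[0,0,0]]
    - [-1,[-2.9,-0.25,10.6],[0,0,0]]
    - [-1,[-3.17,-0.25,11.56],[0,0,0]]
    - [-1,[-3.38,-0.25,12.3],[0,0,0]]
    - [-1,[-3.5,-0.25,12.8],[0,0,0]]
    - [-1,[-3.57,-0.25,13],[0,0,0]]
    - [-1,[-3.57,-0.25,13],[0,0,0]]
    - [-1,[-3.57,-0.25,13],[0,0,0]]

```text
time: 18.5
position: [0.5751, -0.1086, 0.0158]
orientation: [0.005, 0.991, 0.001, -0.134]
ft_force: [-0.7, 0.2, -2.7]
width: 0.0166
gripper_force: 45.0
```

Call:
carry_out:
  motion:
    - [-1,[-0.03,0,0.1],[0,0,0]]
    - [-1,[-0.05,0,0.2],[0,0,0]]
    - [-1,[-0.05,0,0.2],[0,0,0]]

```text
time: 18.8
position: [0.5746, -0.1085, 0.0131]
orientation: [0.005, 0.991, 0.001, -0.135]
ft_force: [-0.3, -0.1, -2.4]
width: 0.016
gripper_force: 45.0
```

Call:
carry_out:
  motion:
    - [-1,[-0.02,0,0.08],[0,0,0]]
    - [-1,[-0.04,0,0.15],[0,0,0]]
    - [-1,[-0.04,0,0.15],[0,0,0]]

```text
time: 19.1
position: [0.5746, -0.1085, 0.0115]
orientation: [0.005, 0.991, 0.001, -0.135]
ft_force: [0.1, -0.2, -2.6]
width: 0.0165
gripper_force: 45.0
```

Call:
carry_out:
  motion:
    - [-1,[-0.02,0,0.08],[0,0,0]]
    - [-1,[-0.04,0,0.13],[0,0,0]]
    - [-1,[-0.04,0,0.13],[0,0,0]]

```text
time: 19.4
position: [0.5747, -0.1086, 0.0105]
orientation: [0.005, 0.991, 0.001, -0.135]
ft_force: [-1.6, 1.1, 1.1]
width: 0.0164
gripper_force: 45.0
```

Contact. Release and retreat.

Call:
carry_out:
  motion:
    - [-0.55,[0,0,0],[0,0,0]]
    - [-0.45,[0,0,0],[0,0,0]]
    - [-0.32,[0,0,0],[0,0,0]]
    - [-0.32,[0,0,0],[0,0,0]]
    - [-0.32,[0.26,0,-0.97],[0,0,0]]
    - [-0.32,[0.77,0,-2.9],[0,0,0]]
    - [-0.32,[1.8,0,-6.8],[0,-0.1,0]]
    - [-0.32,[2.8,4,-10.5],[0,-0.2,0]]
    - [-0.32,[3,9,-12],[0,-0.26,0]]
    - [-0.32,[3,14,-12],[0,-0.26,0]]
    - [-0.32,[6,18,-12],[0,-0.26,0]]
    - [-0.32,[10,21,-12],[0,-0.26,0]]

```text
time: 20.6
position: [0.5158, 0.1018, 0.1522]
orientation: [0.004, 1.0, 0.0, -0.005]
ft_force: [-0.0, 1.7, 1.1]
width: 0.0297
gripper_force: 0.0
```

Call:
carry_out:
  motion:
    - [-0.32,[5,2,0],[0,0,0]]
    - [-0.32,[9,4,0],[0,0,0]]
    - [-0.32,[12,6,0],[0,0,0]]
    - [-0.32,[12,6,0],[0,0,0]]

```text
time: 21.0
position: [0.3938, 0.1626, 0.1535]
orientation: [0.002, 1.0, 0.001, -0.005]
ft_force: [0.5, -0.8, 0.8]
width: 0.0295
gripper_force: 0.0
```

```bash
python3 -c "
from g import *
p,d=vision.camera('top');cv2.imwrite('pics/a9.png',cv2.resize(p[150:245,195:410,::-1],None,fx=3.7,fy=3.7,interpolation=2))
s=status.get_state();print(s['time'],s['position'])"
```

```text
21.05 [0.39589223 0.16122008 0.15368324]
```

View pics/a9.png

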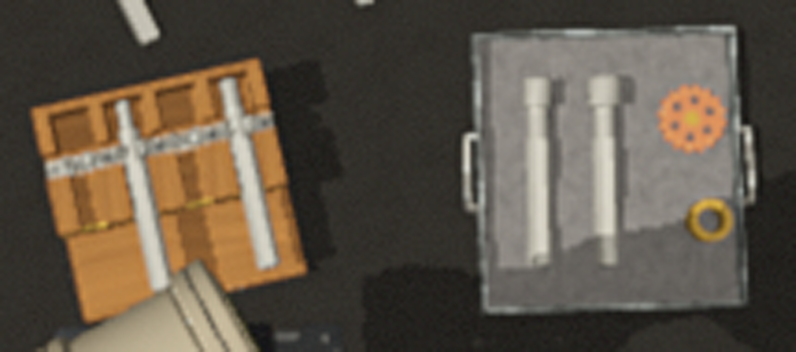

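Both thick gauges lie flat and apart in the tray (crop x ≈ 538 and 605), and the thin ones are still clipped in the rack.

```bash
python3 -c "
from station import arm;print(arm.close_job())"
```

```text
the job is handed in; nothing more can be done
None
```

I levered both thick gauges out one at a time and laid them flat and apart in the tray. The thin gauges are still clipped in, and I handed the job in at about 21 s; no verdict came back.

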